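# Make up two slab-building sets in their fitted trays

## Robot

A 7-joint arm with a two-finger parallel gripper is mounted at the origin on a cart in front of the work surface, level with it; the furniture and walls round the work are solid. World frame = base frame: x ahead of the robot, y to its left, z up, the work surface at z = 0. Lengths are in m, angles in rad, forces in N, time in s.
With the tool pointing down it reaches from about 0.425 to 0.925 m from the base axis. Payload 6.8 kg.
Tool frame: the origin (TCP) lies at the very end of the fingers, on their centre line; the grasp point (between the pads) lies 19 mm behind it; z points along the fingers, y is the line along which they close (so a half turn about z gives the same grasp; the last joint's range is limited). The gripper opens to 85 mm and grips with 20 to 120 N. Pads are 22 mm wide; open, the fingers measure 114 mm over their backs; the gripper's body (76 mm by 85 mm) begins 54 mm behind the grasp point. The pads swing forward as they close: fully open they stand 13 mm farther back than shut.
Start: joints at [-1.386, 0.477, 0.022, 1.555, -0.011, 1.109, -0.083], TCP at [0.195, 0.646, 0.231] pointing down, gripper open.
Joint ranges: [-2.96, 2.96], [-0.34, 2.1], [-1.41, 1.46], [0.24, 2.44], [-1.37, 4.51], [0.17, 1.92], [-2.96, 2.96]. Speed limits (rad/s): [2.39, 2.39, 3.14, 3.14, 3.14, 3.14, 3.14].

## Interface

Orientations are given as a unit quaternion [w, x, y, z].
In Python, from station import bot gives the robot as it stands. The module is installed in compiled form; this text tells all that it offers.
- The arm moves only by the shell command python3 -m jog 'ROWS' [OPENING] [FORCE]. ROWS is JSON, a list of rows, each a list of 4 numbers: the shift along the tool's x, y, z in cm, then the turn about the tool's z in rad. In form: [[x, y, z, spin], ...]. A call has 1 to 20 rows; each row is the pose to reach, as a shift and turn from the pose commanded when the call began, along the tool's axes at that moment; what a row does not reach only later rows make up. A row lasts 1/12 s, in which the tool goes at most 41.7 mm and 7.16 degrees, less where a joint would pass 70% of its speed; a pose out of reach is approached as far as the arm can. A call with a gripper value outside its range is refused whole. OPENING is the closure, from -1 (fully open) to 1 (shut), set as the call begins (- or left out, the last holds). The fingers move at their own pace and stop on an object; FORCE is the grip in N (left out, the last holds). Time passes only in rows, so rows that repeat a pose let the fingers close. It gives the time, the measured TCP pose, the force, the opening and the grip force at its end, in the units of the state.
- bot.get_obs(): the state, without advancing time (a new reading comes with each control period).
- bot.read_camera(name): name is "scene" or "top"; returns a dict with "pixels" (400x640x3 uint8, red, green, blue), "depth" (400x640 float32, m along the optical axis (not along the pixel's ray), 0 where there is no reading), "fovy" (degrees; the focal length in pixels is half the picture's height over the tangent of half this angle, whatever the lens; pixels are square), "cx", "cy" (the principal point, pixels), "pose" (4x4, takes a point from camera to world coordinates). Camera axes: x right, y down, z forward; pixel columns grow to the right and rows downward; lengths in m; the calibration is good to about 2 mm. A picture is of the moment at which its call begins.
- bot.hand_in(): hands the job in; it is judged then, once.
The state is a dict: "t": time; "q": joint angles; "joint_vel": joint speeds; "joint_torque": joint torques, N m; "eef_pos": TCP position; "tool_rot": TCP orientation; "contact_force": force on the tool from outside, world axes, zero at the start; "torque": the same for the moment, N m; "gripper_width": opening from 0.0 (shut) to 1.0 (fully open); "grasp_force": force on a finger pad.
Only numpy, scipy, OpenCV 4.12 (cv2) and the standard library are available. Lean on these libraries where they do the work, as an engineer would, in place of code of your own. Each camera call takes 0.05 s, during which the arm holds its last target. There are 200 camera calls.

## Task

Make up the two slab-building sets for the class from the stock lying on the table. The tumbler set in the blue tray gets the long card tube and the white slip pot; the bud-vase set in the green tray gets the short card tube, the wooden rib and the steel ring cutter. Each piece lies right down in the cut-out made for it, with pot, cutter and rib upright (not turned over), and the grey slip bowl stays where it is.

Things in the scene. Friction and masses are not known exactly. Their poses are not given: they have to be found in the camera images.
- blue_tray: Fixed ply tray with blue edges and pocket floors, 156 (x) by 180 (y) by 14 mm high. Origin: centre of the underside, z up. Cut-outs 9 mm deep, floors 5 mm above the origin: trough for the long tube, 130 (x) by 50 (y) mm, centred at x 0, y +45 mm; round well for the pot, 72 mm across, centred at x 0, y -43 mm.
- green_tray: Fixed ply tray, green edges and pocket floors, 130 (x) by 241 (y) by 14 mm high. Origin: centre of underside, z up. Cut-outs on x 0, 9 mm deep, floors 5 mm above origin: short-tube trough 100 (x) by 46 (y) at y +86.5; rib pocket 104 by 56 at y +9.5, crossed by finger notches as deep, 40 wide (x), to 49 mm either side of its centre (y); cutter well 66 across at y -77.5.
- long_tube_mid (a point): Middle of the long brown card tube, on its axis, 23 mm above the table as it lies. Tube 46 mm in diameter, 115 mm long, 20 g, lying on its side; rolls if pushed; grip across. Its axis points along (0.139, 0.990, 0) in its own frame. Seated, this point is 28 mm above the blue tray's origin over the trough's centre, the tube along the tray's x, either way round.
- short_tube_mid (a point): Middle of the short brown card tube, on its axis, 20 mm above the table as it lies. Tube 40 mm in diameter, 85 mm long, 20 g, lying on its side; rolls if pushed; grip across. Its axis points along (0.052, 0.999, 0) in its own frame. Seated, this point is 25 mm above the green tray's origin over the trough's centre, the tube along the tray's x, either way round.
- slip_pot: Small white open plastic pot, 40 mm high, 68 mm across the rim, 54 mm across the foot, wall 3 mm, 20 g. Origin: centre of the underside, z up. Grip round the outside or by the wall. Seated, its origin is at the centre of the floor of the blue tray's round well.
- wood_rib: Pale wooden kidney-shaped rib lying flat, 89 mm long, 42 mm across, 9.5 mm thick, 20 g. Origin: underside; the middle of its outline is at (3, 1) mm in its own x, y. Long side along (0.879, -0.477, 0) in its own frame; grip across, along (0.477, 0.879, 0). Seated, it lies on the pocket's floor, its middle over the pocket's centre, long side along the tray's x, either way round.
- ring_cutter: Round steel clay cutter: open ring 32 mm high, 51 mm across, with a bead 55 mm across round its top 4 mm; wall 2.5 mm, 40 g. Origin: centre of the underside, z up. Grip across the outside. Seated, bead up, its origin is at the centre of the floor of the green tray's round well.
- slip_bowl: Grey stoneware bowl, 124 mm across the rim, 50 mm high, loose, to be left where it stands. Origin: centre of the underside.
There are look-alikes about, which are no part of the job. Leave any black look-alike of the wood_rib alone. Leave any red look-alike of the part that bears short_tube_mid alone.

How it is judged:
At the end, for the whole second after the job is handed in: Each of the five pieces is seated in its own cut-out of its own tray: within 12 mm of the cut-out's centre along the tray's x and y (the rib's origin within 14 mm), within 3 mm of its seated height; pot, rib and cutter upright within 0.1 rad and at rest (x of long_tube_mid in the frame of blue_tray between -0.012 and 0.012 m and y of long_tube_mid in the frame of blue_tray between 0.033 and 0.057 m and z of long_tube_mid in the frame of blue_tray between 0.025 and 0.031 m and x of slip_pot in the frame of blue_tray between -0.012 and 0.012 m and y of slip_pot in the frame of blue_tray between -0.055 and -0.031 m and z of slip_pot in the frame of blue_tray between 0.002 and 0.008 m and angle between each of slip_pot, wood_rib, ring_cutter's own z axis and vertical below 0.1 rad and linear speed of each of slip_pot, wood_rib, ring_cutter below 0.02 m/s and x of short_tube_mid in the frame of green_tray between -0.012 and 0.012 m and y of short_tube_mid in the frame of green_tray between 0.0745 and 0.0985 m and z of short_tube_mid in the frame of green_tray between 0.022 and 0.028 m and x of wood_rib in the frame of green_tray between -0.014 and 0.014 m and y of wood_rib in the frame of green_tray between -0.0045 and 0.0235 m and z of wood_rib in the frame of green_tray between 0.002 and 0.008 m and x of ring_cutter in the frame of green_tray between -0.012 and 0.012 m and y of ring_cutter in the frame of green_tray between -0.0895 and -0.0655 m and z of ring_cutter in the frame of green_tray between 0.002 and 0.008 m); the robot touches nothing.
It fails at once if the grey slip bowl is moved by more than 25 mm (distance of slip_bowl from where it was at the start of the episode above 0.025 m).
It also fails if it takes over 120 s, if anything falls off the work surface, if the arm or the gripper's body presses on something with over 40 N, if the wrist force passes 120 N, or if a joint passes its speed limit or range.

## Working session

There is one attempt and no reset: what is moved stays moved. The work goes in short steps, Python scripts to look and compute and a shell command to move; the robot and the scene stay as the last step left them, time stands still between calls to the robot, and variables do not carry over. Pictures are saved under pics/ and viewed, at most 14 in all, crops included, and the job is handed in when it is done.

```bash
mkdir -p pics
cat > h.py <<'E'
import numpy as np, cv2
from station import bot
def cam(n):
    d=bot.read_camera(n); p=d["pixels"]; f=p.shape[0]/2/np.tan(np.radians(d["fovy"])/2)
    return d,f
def cloud(d,f):
    Z=d["depth"]; v,u=np.mgrid[:Z.shape[0],:Z.shape[1]]
    P=np.stack([(u-d["cx"])/f*Z,(v-d["cy"])/f*Z,Z],-1)
    T=d["pose"]; return P@T[:3,:3].T+T[:3,3]
def ray(d,f,u,v,z):
    T=d["pose"]; r=T[:3,:3]@np.array([(u-d["cx"])/f,(v-d["cy"])/f,1]); o=T[:3,3]
    return o+r*(z-o[2])/r[2]
def save(n,p): cv2.imwrite("pics/"+n,cv2.cvtColor(p,cv2.COLOR_RGB2BGR))
E
python3 - <<'E'
from h import *
for n in("scene","top"):
    d,f=cam(n); save(n+"0.png",d["pixels"]); print(n,f,d["cx"],d["cy"],d["pose"].round(3).tolist())
o=bot.get_obs(); print({k:np.round(v,3) for k,v in o.items()})
E
```

```text
scene 407.3474796644341 323.3536228456452 207.1294673208119 [[0.705, -0.52, 0.482, -0.021], [-0.709, -0.512, 0.485, -0.492], [-0.005, -0.684, -0.729, 0.941], [0.0, 0.0, 0.0, 1.0]]
top 367.7105646204816 322.8771544268564 195.7966903015621 [[0.008, -0.993, 0.116, 0.428], [-1.0, -0.01, -0.013, 0.109], [0.014, -0.116, -0.993, 1.157], [0.0, 0.0, 0.0, 1.0]]
{'t': np.float64(0.1), 'q': array([-1.386,  0.478,  0.022,  1.556, -0.011,  1.109, -0.083]), 'joint_vel': array([ 0.   , -0.004,  0.001, -0.003,  0.001,  0.001, -0.001]), 'joint_torque': array([ 5.0000e-03, -5.9776e+01,  1.6140e+00, -2.8196e+01,  1.3000e-02,
        5.0000e-03, -0.0000e+00]), 'eef_pos': array([0.195, 0.646, 0.23 ]), 'tool_rot': array([-0.   ,  0.146,  0.989, -0.001]), 'contact_force': array([0.203, 0.142, 0.703]), 'torque': array([ 0.01 , -0.027, -0.013]), 'grasp_force': np.float64(0.0), 'gripper_width': np.float64(0.997)}
```

View pics/top0.png

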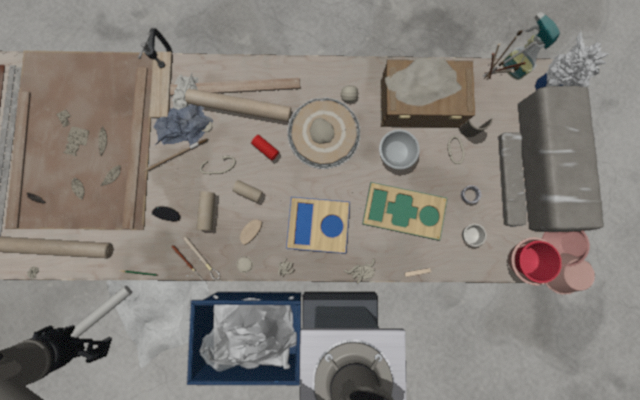

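View pics/scene0.png

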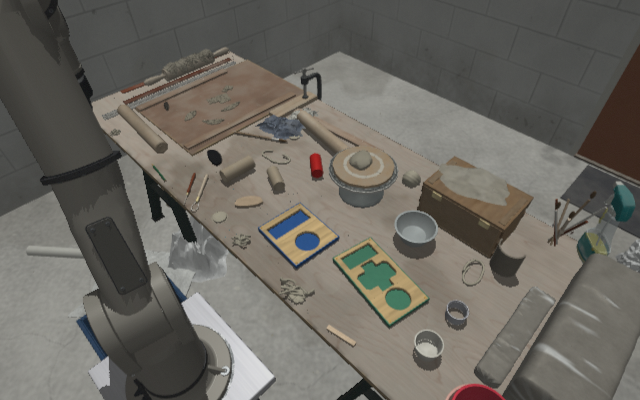

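The top view shows the long tube at (206,211), short tube (248,191), rib (252,231), blue tray (318,225), green tray (405,210), pot (474,235), cutter (470,195) and bowl (398,151). The look-alikes are red (265,148) and black (166,214).

```bash
cat >> h.py <<'E'
def rect(d,f,mask,z):
    "minAreaRect of mask contour cast to plane z: centre, size, long-axis angle"
    c=max(cv2.findContours(mask.astype(np.uint8),cv2.RETR_EXTERNAL,cv2.CHAIN_APPROX_NONE)[0],key=cv2.contourArea)
    w=np.array([ray(d,f,u,v,z)[:2] for u,v in c[:,0]],np.float32)
    (x,y),(a,b),t=cv2.minAreaRect(w*1000)
    if a<b: a,b,t=b,a,t+90
    return round(x,1),round(y,1),round(a,1),round(b,1),round((t+90)%180-90,1)
E
python3 - <<'E'
from h import *
d,f=cam("top"); p=d["pixels"]; C=cloud(d,f); z=C[...,2]
print("table z",np.median(z[260:275,300:400]),np.median(z[150:200,350:375]))
hsv=cv2.cvtColor(p,cv2.COLOR_RGB2HSV)
H,S,V=[hsv[...,i].astype(int) for i in range(3)]
def box(u0,v0,u1,v1):
    m=np.zeros(z.shape,bool); m[v0:v1,u0:u1]=1; return m
B={"long":(194,186,222,238,.023),"short":(230,174,268,208,.02),"rib":(236,212,268,250,.0095),"pot":(458,220,492,252,.04),"cut":(458,184,484,208,.032),"bowl":(374,128,424,176,.05),"blue":(284,192,356,258,.014),"green":(358,178,452,244,.014)}
for n,(a,b,c,e,zz) in B.items():
    m=box(a,b,c,e)&(z>min(zz*0.4,.012)); print(n,rect(d,f,m,zz),"top z",np.percentile(z[m],95).round(4),m.sum())
for n,m,k in(("blue floor",box(284,192,356,258)&(H>100)&(H<130)&(S>120),0),("green floor",box(358,178,452,244)&(H>55)&(H<90)&(S>90),0)):
    cs,_=cv2.findContours(m.astype(np.uint8),cv2.RETR_EXTERNAL,cv2.CHAIN_APPROX_NONE)
    for c in cs:
        if cv2.contourArea(c)>60:
            w=np.array([ray(d,f,u,v,.005)[:2] for u,v in c[:,0]],np.float32)*1000
            print(n,[np.round(q,1) for q in cv2.minAreaRect(w)])
# crop
save("crop1.png",cv2.resize(p[130:260,150:500],(800,297),interpolation=cv2.INTER_CUBIC))
E
```

```text
table z 0.0009655993565053089 0.001564456330013897
long (512.7, 455.1, 117.3, 48.0, -2.5) top z 0.0484 599
short (574.6, 331.2, 91.3, 39.9, 65.7) top z 0.043 368
rib (451.1, 320.6, 88.1, 43.3, -32.4) top z 0.0144 392
pot (444.2, -365.2, 71.1, 63.5, -89.5) top z 0.0431 227
cut (570.0, -364.9, 58.8, 53.9, -45.8) top z 0.0354 137
bowl (706.7, -138.4, 122.3, 121.1, 44.5) top z 0.0532 1006
blue (471.4, 109.7, 185.0, 165.0, 85.7) top z 0.0181 2595
green (518.7, -163.1, 250.1, 137.1, 78.7) top z 0.0184 2818
blue floor [array([467.5,  65.6]), array([62.4, 59.5]), np.float64(0.5)]
blue floor [array([474.8, 153.5]), array([ 43.7, 123.9]), np.float64(86.2)]
green floor [array([ 503., -240.]), array([53.6, 54. ]), np.float64(0.5)]
green floor [array([ 520.1, -155.5]), array([93.9, 84.4]), np.float64(26.1)]
green floor [array([535.1, -79.4]), array([36.6, 91.1]), np.float64(78.6)]
```

View pics/crop1.png

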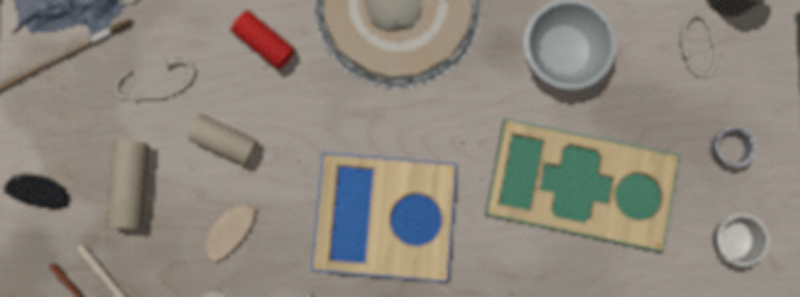

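```bash
cat > plan.py <<'E'
import sys,numpy as np
from scipy.spatial.transform import Rotation as R
from station import bot
# usage: plan.py x y z yaw  (mm, deg; yaw = world heading of tool y); chained groups of 4
o=bot.get_obs(); w=o["tool_rot"]; M=R.from_quat(np.r_[w[1:],w[0]]).as_matrix(); p=o["eef_pos"]*1000
a=[float(s) for s in sys.argv[1:]]; h=np.degrees(np.arctan2(M[1,1],M[0,1]))
print("t %.1f at"%o["t"],p.round(1),"yaw %.1f"%h,"grip",np.round([o["gripper_width"]*85,o["grasp_force"]],1),"q7 %.2f"%o["q"][6])
for i in range(0,len(a),4):
    x,y,z,yaw=a[i:i+4]; s=np.array([x,y,z])-p; t=M.T@s/10
    sp=-np.radians(yaw-h); n=max(np.linalg.norm(s)/41.7,abs(sp)/.125)
    print(t.round(2).tolist(),round(sp,3),"rows",round(n,1))
E
python3 plan.py 512.7 455.1 150 87.5 512.7 455.1 9 87.5
```

```text
t 0.1 at [194.7 645.8 230.5] yaw 73.2 grip [84.9  0. ] q7 -0.08
[-35.95, -9.07, 8.07] -0.249 rows 9.1
[-35.95, -9.05, 22.17] -0.249 rows 10.4
```

```bash
python3 -m jog '[[-36,-9.1,8,-0.25],[-36,-9.1,8,-0.25],[-36,-9.1,8,-0.25],[-36,-9.1,8,-0.25],[-36,-9.1,8,-0.25],[-36,-9.1,8,-0.25],[-36,-9.1,8,-0.25],[-36,-9.1,8,-0.25],[-36,-9.1,8,-0.25],[-36,-9.1,8,-0.25],[-36,-9.1,8,-0.25],[-36,-9.1,8,-0.25],[-36,-9.1,8,-0.25]]' -1 25; python3 plan.py 512.7 455.1 60 87.5 512.7 455.1 9 87.5
python3 - <<'E'
from h import *
for n,(a,b,c,e) in {"scene":(150,60,350,210),"top":(130,130,330,280)}.items():
    d,f=cam(n); save(n+"1.png",cv2.resize(d["pixels"][b:e,a:c],None,fx=3,fy=3))
E
```

```text
t: 1.23
eef_pos: [0.5116, 0.4568, 0.1513]
tool_rot: [-0.001, 0.02, 1.0, 0.0]
contact_force: [-0.7, -0.7, 0.6]
gripper_width: 0.999
grasp_force: 0.0
t 1.2 at [511.6 456.8 151.3] yaw 87.7 grip [84.9  0. ] q7 0.73
[-0.12, -0.17, 9.13] 0.003 rows 2.2
[-0.13, -0.17, 14.23] 0.003 rows 3.4
```

View pics/scene1.png

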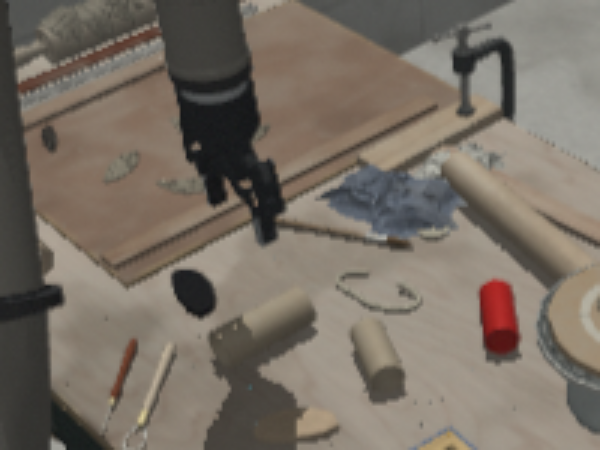

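The gripper hangs clear above the long tube, which is undisturbed. Next I go down and grip.

```bash
python3 -m jog '[[-0.1,-0.2,4,0],[-0.1,-0.2,8,0],[-0.1,-0.2,11,0],[-0.1,-0.2,13,0],[-0.1,-0.2,14.2,0],[-0.1,-0.2,14.2,0],[-0.1,-0.2,14.2,0]]'
python3 -m jog '[[0,0,0,0],[0,0,0,0],[0,0,0,0],[0,0,0,0],[0,0,0,0],[0,0,0,0],[0,0,0,0],[0,0,0,0]]' 1 25
python3 plan.py 474.8 154.2 120 85.4 474.8 154.2 17 85.4
```

```text
t: 1.92
eef_pos: [0.5138, 0.4541, 0.0098]
tool_rot: [0.0, 0.021, 1.0, 0.0]
contact_force: [-0.0, -0.0, -0.2]
gripper_width: 1.002
grasp_force: 0.0
t: 2.58
eef_pos: [0.5149, 0.4539, 0.011]
tool_rot: [0.001, 0.021, 1.0, 0.001]
contact_force: [-0.9, 0.3, 6.4]
gripper_width: 0.529
grasp_force: 25.0
t 2.6 at [514.9 453.9  11. ] yaw 87.5 grip [45. 25.] q7 0.73
[2.7, -30.1, -10.96] 0.037 rows 7.7
[2.72, -30.12, -0.66] 0.037 rows 7.3
```

```bash
python3 -m jog '[[0,0,-4,0],[0,0,-8,0],[0,0,-11,0],[2.7,-30,-11,0.04],[2.7,-30,-11,0.04],[2.7,-30,-11,0.04],[2.7,-30,-11,0.04],[2.7,-30,-11,0.04],[2.7,-30,-11,0.04],[2.7,-30,-11,0.04],[2.7,-30,-11,0.04],[2.7,-30,-11,0.04],[2.7,-30,-11,0.04],[2.7,-30,-11,0.04]]'
python3 plan.py 474.8 154.2 17 85.4
python3 - <<'E'
from h import *
d,f=cam("scene"); save("scene2.png",cv2.resize(d["pixels"][120:300,200:440],None,fx=3,fy=3))
E
```

```text
t: 3.75
eef_pos: [0.4748, 0.1564, 0.1197]
tool_rot: [0.001, 0.041, 0.999, 0.001]
contact_force: [0.5, 0.1, -0.9]
gripper_width: 0.529
grasp_force: 26.1
t 3.8 at [474.8 156.4 119.7] yaw 85.4 grip [45.  26.1] q7 1.08
[-0.0, -0.24, 10.27] -0.001 rows 2.5
```

View pics/scene2.png

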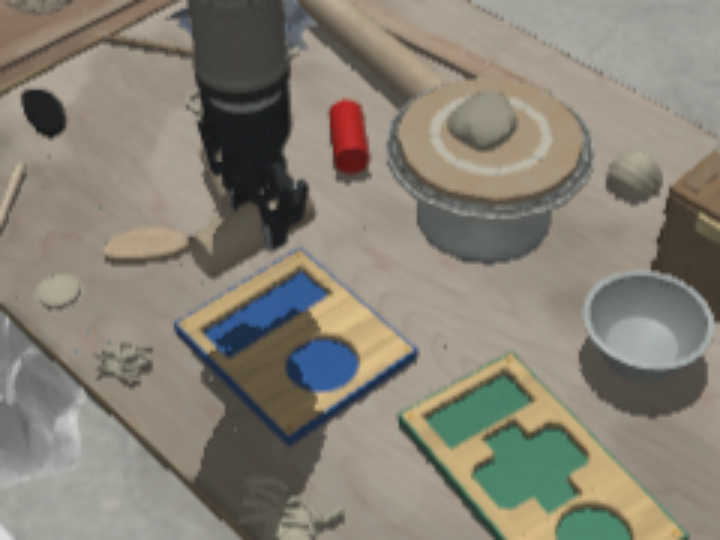

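The tube is held level over the blue trough. Lowering it.

```bash
python3 -m jog '[[0,-0.2,4,0],[0,-0.2,7,0],[0,-0.2,9,0],[0,-0.2,10,0],[0,-0.2,10.2,0],[0,-0.2,10.2,0],[0,-0.2,10.2,0],[0,-0.2,10.2,0]]'
python3 plan.py 474.8 154.2 15 85.4
```

```text
t: 4.47
eef_pos: [0.4752, 0.1534, 0.0185]
tool_rot: [0.001, 0.041, 0.999, 0.001]
contact_force: [-0.5, 0.7, -0.3]
gripper_width: 0.531
grasp_force: 26.4
t 4.5 at [475.2 153.4  18.5] yaw 85.3 grip [45.2 26.4] q7 1.10
[0.05, 0.08, 0.35] -0.002 rows 0.1
```

Continue down a little, release part way, retreat.

```bash
python3 -m jog '[[0,0.05,0.2,0],[0,0.05,0.4,0],[0,0.05,0.4,0],[0,0.05,0.4,0]]'
python3 -m jog '[[0,0.05,0.4,0],[0,0.05,0.4,0],[0,0.05,0.4,0],[0,0.05,0.4,0],[0,0.05,0.4,0],[0,0.05,-1,0],[0,0.05,-3,0],[0,0.05,-6,0],[0,0.05,-10,0],[0,0.05,-14,0],[0,0.05,-14,0]]' -0.3
python3 plan.py 574.6 331.2 150 -24.3 574.6 331.2 9 -24.3  574.6 331.2 150 155.7
```

```text
t: 4.8
eef_pos: [0.4752, 0.1537, 0.0155]
tool_rot: [0.001, 0.041, 0.999, 0.001]
contact_force: [-4.7, -1.7, 22.1]
gripper_width: 0.532
grasp_force: 28.4
t: 5.72
eef_pos: [0.4783, 0.1551, 0.1602]
tool_rot: [0.005, 0.042, 0.999, 0.003]
contact_force: [0.6, 0.9, -0.2]
gripper_width: 0.65
grasp_force: 0.0
t 5.7 at [478.3 155.1 160.2] yaw 85.2 grip [55.3  0. ] q7 1.08
[-8.12, 18.34, 1.21] 1.911 rows 15.3
[-7.97, 18.26, 15.31] 1.911 rows 15.3
[-8.12, 18.34, 1.21] -1.23 rows 9.8
```

```bash
python3 -m jog '[[-8.1,18.3,1,-1.23],[-8.1,18.3,1,-1.23],[-8.1,18.3,1,-1.23],[-8.1,18.3,1,-1.23],[-8.1,18.3,1,-1.23],[-8.1,18.3,1,-1.23],[-8.1,18.3,1,-1.23],[-8.1,18.3,1,-1.23],[-8.1,18.3,1,-1.23],[-8.1,18.3,1,-1.23],[-8.1,18.3,1,-1.23],[-8.1,18.3,1,-1.23],[-8.1,18.3,1,-1.23]]' -1 25
python3 - <<'E'
from h import *
d,f=cam("scene"); p=d["pixels"]; save("scene3.png",cv2.resize(p[120:300,200:440],None,fx=3,fy=3))
d,f=cam("top"); C=cloud(d,f); z=C[...,2]
m=np.zeros(z.shape,bool); m[192:258,284:356]=1; m&=(z>.024)
print(rect(d,f,m,.028),np.percentile(z[m],95))
E
python3 plan.py 574.6 331.2 60 155.7 574.6 331.2 9 155.7
```

```text
t: 6.8
eef_pos: [0.57, 0.3291, 0.1431]
tool_rot: [-0.0, -0.541, 0.841, 0.0]
contact_force: [-0.2, -0.1, -0.2]
gripper_width: 1.0
grasp_force: 0.0
(450.9, 161.5, 158.9, 99.9, 1.2) 0.6978341171174961
t 6.9 at [570.  329.3 143.2] yaw 155.6 grip [84.8  0. ] q7 1.99
[-0.36, -0.34, 8.32] -0.001 rows 2.0
[-0.37, -0.33, 13.42] -0.001 rows 3.2
```

View pics/scene3.png

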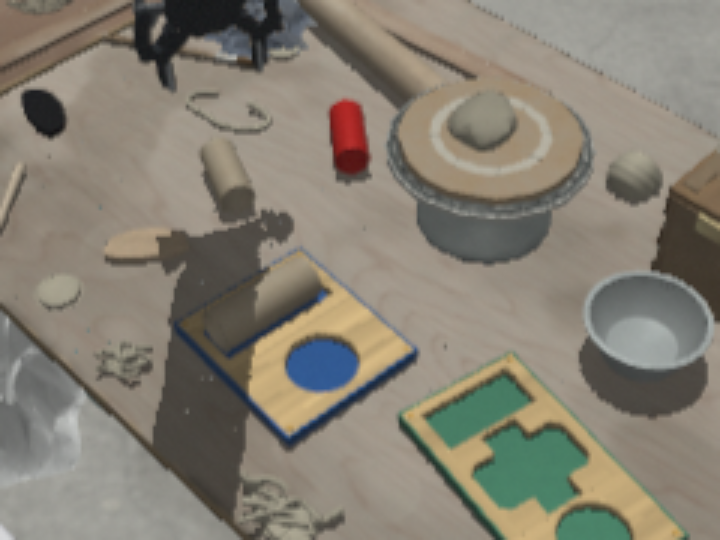

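The long tube lies in the blue trough; I'll measure it later with the top view clear. Now the short tube.

```bash
python3 -m jog '[[-0.35,-0.3,4,0],[-0.35,-0.3,8,0],[-0.35,-0.3,11,0],[-0.35,-0.3,13,0],[-0.35,-0.3,13.4,0],[-0.35,-0.3,13.4,0],[-0.35,-0.3,13.4,0]]'
python3 -m jog '[[0,0,0,0],[0,0,0,0],[0,0,0,0],[0,0,0,0],[0,0,0,0],[0,0,0,0],[0,0,0,0],[0,0,0,0]]' 1 25
python3 plan.py 574.6 331.2 120 155.7 535.4 -78.9 120 78.7
```

```text
t: 7.48
eef_pos: [0.575, 0.3319, 0.0105]
tool_rot: [0.001, -0.542, 0.84, -0.0]
contact_force: [-0.5, 0.3, 0.1]
gripper_width: 0.995
grasp_force: 0.0
t: 8.15
eef_pos: [0.5748, 0.3316, 0.0105]
tool_rot: [0.001, -0.543, 0.84, -0.0]
contact_force: [-1.1, -1.3, 6.6]
gripper_width: 0.457
grasp_force: 24.7
t 8.2 at [574.8 331.6  10.5] yaw 155.7 grip [38.9 24.7] q7 1.95
[0.04, -0.0, -10.95] 0.0 rows 2.6
[39.03, -13.29, -10.98] 1.344 rows 10.8
```

```bash
python3 -m jog '[[0,0,-4,0],[0,0,-8,0],[0,0,-11,0],[39,-13.3,-11,1.34],[39,-13.3,-11,1.34],[39,-13.3,-11,1.34],[39,-13.3,-11,1.34],[39,-13.3,-11,1.34],[39,-13.3,-11,1.34],[39,-13.3,-11,1.34],[39,-13.3,-11,1.34],[39,-13.3,-11,1.34],[39,-13.3,-11,1.34],[39,-13.3,-11,1.34],[39,-13.3,-11,1.34],[39,-13.3,-11,1.34],[39,-13.3,-11,1.34],[39,-13.3,-11,1.34]]'
python3 plan.py 535.4 -78.9 17 78.7
python3 - <<'E'
from h import *
d,f=cam("top"); p=d["pixels"]; C=cloud(d,f); z=C[...,2]
m=np.zeros(z.shape,bool); m[192:258,284:356]=1; m&=(z>.026)&(z<.07)
print(rect(d,f,m,.028),np.percentile(z[m],95)); save("top4.png",cv2.resize(p[140:260,270:460],None,fx=4,fy=4,interpolation=2))
E
```

```text
t: 9.65
eef_pos: [0.5355, -0.0771, 0.1193]
tool_rot: [-0.0, 0.094, 0.996, 0.0]
contact_force: [0.1, -0.0, -0.7]
gripper_width: 0.457
grasp_force: 25.7
t 9.7 at [535.5 -77.1 119.3] yaw 79.2 grip [38.8 25.7] q7 1.49
[-0.03, -0.18, 10.23] 0.009 rows 2.5
(472.5, 154.5, 117.0, 45.9, -5.0) 0.05352942828041962
```

View pics/top4.png

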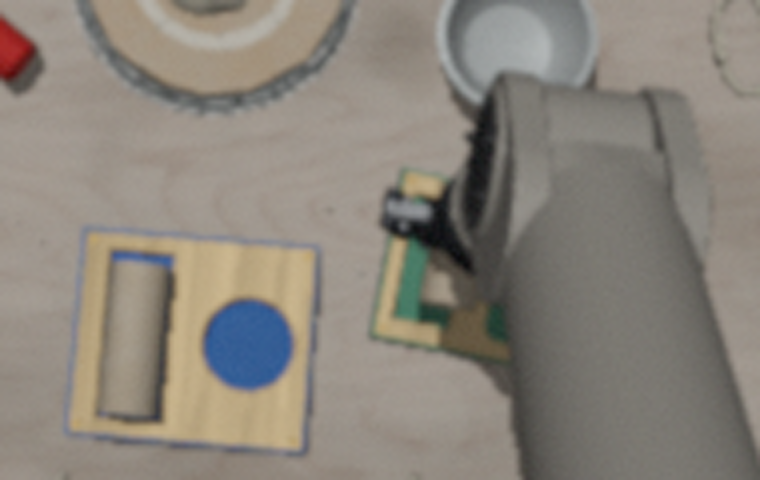

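The long tube is seated (centre 2 mm off, top at ~51 mm). Lowering the short tube.

```bash
python3 -m jog '[[0,-0.15,4,0.01],[0,-0.15,7,0.01],[0,-0.15,9,0.01],[0,-0.15,10,0.01],[0,-0.15,10.2,0.01],[0,-0.15,10.3,0.01],[0,-0.15,10.4,0.01],[0,-0.15,10.4,0.01],[0,-0.15,10.4,0.01]]'
python3 plan.py 535.4 -78.9 15 78.7
```

```text
t: 10.45
eef_pos: [0.5358, -0.0804, 0.0164]
tool_rot: [0.001, 0.101, 0.995, 0.0]
contact_force: [1.4, 0.1, -0.3]
gripper_width: 0.458
grasp_force: 25.8
t 10.4 at [535.8 -80.4  16.4] yaw 78.4 grip [38.9 25.8] q7 1.52
[0.07, 0.14, 0.14] -0.005 rows 0.0
```

```bash
python3 -m jog '[[0,0.1,0,0],[0,0.1,0,0],[0,0.1,0,0],[0,0.1,0,0],[0,0.1,0,0],[0,0.1,-1,0],[0,0.1,-3,0],[0,0.1,-6,0],[0,0.1,-10,0],[0,0.1,-14,0],[0,0.1,-14,0]]' -0.3
python3 plan.py 451.1 320.6 150 57.6 451.1 320.6 1 57.6
```

```text
t: 11.37
eef_pos: [0.5397, -0.0802, 0.1634]
tool_rot: [0.006, 0.102, 0.995, 0.001]
contact_force: [0.0, -0.0, -0.6]
gripper_width: 0.651
grasp_force: 0.0
t 11.4 at [539.7 -80.2 163.4] yaw 78.3 grip [55.3  0. ] q7 1.47
[16.8, 37.45, 1.22] 0.362 rows 9.8
[16.99, 37.42, 16.12] 0.362 rows 10.6
```

```bash
python3 -m jog '[[16.8,37.4,1,0.36],[16.8,37.4,1,0.36],[16.8,37.4,1,0.36],[16.8,37.4,1,0.36],[16.8,37.4,1,0.36],[16.8,37.4,1,0.36],[16.8,37.4,1,0.36],[16.8,37.4,1,0.36],[16.8,37.4,1,0.36],[16.8,37.4,1,0.36],[16.8,37.4,1,0.36],[16.8,37.4,1,0.36],[16.8,37.4,1,0.36],[16.8,37.4,1,0.36],[16.8,37.4,1,0.36]]' -1 25
python3 - <<'E'
from h import *
d,f=cam("top"); C=cloud(d,f); z=C[...,2]
m=np.zeros(z.shape,bool); m[178:244,358:410]=1; m&=(z>.024)&(z<.07)
print(rect(d,f,m,.025),np.percentile(z[m],95))
E
python3 plan.py 451.1 320.6 1 57.6
```

```text
t: 12.62
eef_pos: [0.4467, 0.3186, 0.1455]
tool_rot: [0.0, 0.279, 0.96, -0.0]
contact_force: [0.5, -0.1, 0.2]
gripper_width: 1.0
grasp_force: 0.0
(537.4, -80.0, 87.2, 40.0, -11.4) 0.047903299101033386
t 12.7 at [446.7 318.9 145.5] yaw 57.6 grip [85.1  0. ] q7 0.32
[-0.27, 0.39, 14.45] -0.0 rows 3.5
```

The short tube is seated. Now the rib.

```bash
python3 -m jog '[[-0.3,0.35,4,0],[-0.3,0.35,8,0],[-0.3,0.35,11,0],[-0.3,0.35,13,0],[-0.3,0.35,14,0],[-0.3,0.35,14.4,0],[-0.3,0.35,14.4,0],[-0.3,0.35,14.4,0]]'
python3 -m jog '[[0,0,0,0],[0,0,0,0],[0,0,0,0],[0,0,0,0],[0,0,0,0],[0,0,0,0],[0,0,0,0],[0,0,0,0]]' 1 20
python3 plan.py 520.5 -154.3 120 78.7 520.5 -154.3 6.5 78.7
```

```text
t: 13.33
eef_pos: [0.4513, 0.3224, 0.0024]
tool_rot: [0.001, 0.278, 0.961, 0.001]
contact_force: [-0.4, 1.3, 0.9]
gripper_width: 0.996
grasp_force: 0.0
t: 14.0
eef_pos: [0.4507, 0.3225, 0.0023]
tool_rot: [0.0, 0.278, 0.961, 0.001]
contact_force: [-1.3, -0.5, 6.7]
gripper_width: 0.483
grasp_force: 19.5
t 14.0 at [450.7 322.5   2.3] yaw 57.7 grip [41.  19.5] q7 0.34
[-31.35, -36.58, -11.81] -0.366 rows 11.9
[-31.35, -36.6, -0.46] -0.366 rows 11.6
```

```bash
python3 -m jog '[[0,0,-3,0],[0,0,-6,0],[0,0,-10,0],[0,0,-11.8,0],[-31.3,-36.5,-11.8,-0.365],[-31.3,-36.5,-11.8,-0.365],[-31.3,-36.5,-11.8,-0.365],[-31.3,-36.5,-11.8,-0.365],[-31.3,-36.5,-11.8,-0.365],[-31.3,-36.5,-11.8,-0.365],[-31.3,-36.5,-11.8,-0.365],[-31.3,-36.5,-11.8,-0.365],[-31.3,-36.5,-11.8,-0.365],[-31.3,-36.5,-11.8,-0.365],[-31.3,-36.5,-11.8,-0.365],[-31.3,-36.5,-11.8,-0.365],[-31.3,-36.5,-11.8,-0.365],[-31.3,-36.5,-11.8,-0.365],[-31.3,-36.5,-11.8,-0.365]]'
python3 plan.py 520.5 -154.3 7 78.7
python3 - <<'E'
from h import *
d,f=cam("scene"); save("scene5.png",cv2.resize(d["pixels"][180:340,300:500],None,fx=3,fy=3))
E
```

```text
t: 15.58
eef_pos: [0.5201, -0.1524, 0.1192]
tool_rot: [-0.0, 0.098, 0.995, 0.0]
contact_force: [-0.7, 0.5, -0.2]
gripper_width: 0.481
grasp_force: 20.7
t 15.6 at [ 520.1 -152.4  119.2] yaw 78.7 grip [40.8 20.7] q7 1.62
[-0.08, -0.19, 11.22] 0.0 rows 2.7
```

View pics/scene5.png

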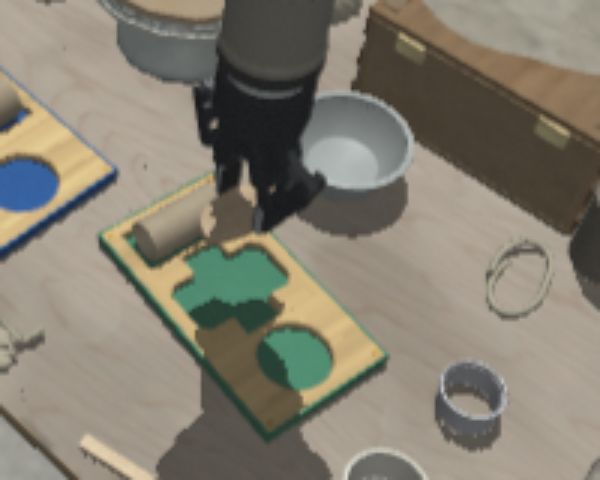

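The rib seems held, perhaps tipped about the pads; I check its tilt from depth.

Run:
```python
from h import *
o=bot.get_obs(); t=o["eef_pos"]
a=np.radians(-11.3); ex=np.array([np.cos(a),np.sin(a)]); ey=np.array([-ex[1],ex[0]])
for n in("scene","top"):
    d,f=cam(n); C=cloud(d,f); H=cv2.cvtColor(d["pixels"],cv2.COLOR_RGB2HSV)
    r=C[...,:2]-t[:2]; x=r@ex; y=r@ey; z=C[...,2]
    m=(abs(x)<.055)&(abs(y)<.03)&(z>.085)&(z<.165)&(H[...,1]>50)&(H[...,2]>70)
    P=np.c_[x[m],y[m],z[m]]*1000; print(n,len(P))
    for l in range(-60,60,10):
        q=P[(P[:,0]>=l)&(P[:,0]<l+10)]
        if len(q): print(l,len(q),np.percentile(q[:,2],[10,50,90]).round(1),q[:,1].mean().round(1))
```

```text
scene 281
-50 23 [121.5 125.1 127.4] -4.2
-40 46 [122.8 125.7 127.9] -3.8
-30 55 [123.2 125.8 128.1] -2.9
-20 63 [123.6 125.9 127.8] -4.0
-10 45 [124.3 126.1 127.9] 0.8
0 33 [124.3 126.1 128. ] 7.0
10 15 [124.4 125.8 127.9] 11.1
20 1 [127.5 127.5 127.5] -1.0
top 137
-50 5 [124.7 126.7 129.6] -1.0
-40 33 [124.8 127.  128.9] 0.0
-30 42 [124.7 127.4 129.8] 1.2
-20 39 [124.6 127.6 129.1] 4.2
-10 13 [124.6 126.6 130. ] 12.5
30 4 [120.2 123.5 127.5] 12.0
40 1 [125.5 125.5 125.5] 7.6
```

The rib is level. Lower to ~8 mm and release part way (notch width).

```bash
python3 -m jog '[[-0.05,-0.15,4,0],[-0.05,-0.15,7,0],[-0.05,-0.15,9,0],[-0.05,-0.15,10,0],[-0.05,-0.15,10.6,0],[-0.05,-0.15,11.1,0],[-0.05,-0.15,11.1,0],[-0.05,-0.15,11.1,0],[-0.05,-0.15,11.1,0]]'
python3 plan.py 520.5 -154.3 7.3 78.7
```

```text
t: 16.48
eef_pos: [0.5213, -0.1553, 0.0093]
tool_rot: [0.001, 0.099, 0.995, -0.0]
contact_force: [0.2, -0.9, -1.3]
gripper_width: 0.48
grasp_force: 20.7
t 16.5 at [ 521.3 -155.3    9.3] yaw 78.7 grip [40.8 20.7] q7 1.66
[0.1, 0.08, 0.2] -0.0 rows 0.1
```

```bash
python3 -m jog '[[0.1,0.05,0.15,0],[0.1,0.05,0.15,0],[0.1,0.05,0.15,0],[0.1,0.05,0.15,0]]'
python3 -m jog '[[0.1,0.05,0.15,0],[0.1,0.05,0.15,0],[0.1,0.05,0.15,0],[0.1,0.05,0.15,0],[0.1,0.05,0.15,0],[0.1,0.05,-1,0],[0.1,0.05,-3,0],[0.1,0.05,-6,0],[0.1,0.05,-10,0],[0.1,0.05,-14,0],[0.1,0.05,-14,0]]' -0.25
python3 plan.py 570 -364.9 150 0 570 -364.9 150 57.4 444.2 -365.2 150 57
```

```text
t: 16.82
eef_pos: [0.52, -0.1545, 0.0073]
tool_rot: [0.0, 0.099, 0.995, 0.0]
contact_force: [-0.7, 1.1, 5.8]
gripper_width: 0.482
grasp_force: 21.2
t: 17.73
eef_pos: [0.5232, -0.1552, 0.155]
tool_rot: [0.006, 0.099, 0.995, -0.0]
contact_force: [0.9, -0.2, 0.6]
gripper_width: 0.625
grasp_force: 0.0
t 17.7 at [ 523.2 -155.2  155. ] yaw 78.6 grip [53.1  0. ] q7 1.62
[-8.72, -19.63, 0.6] 1.372 rows 11.0
[-8.72, -19.63, 0.6] 0.37 rows 5.2
[3.6, -22.15, 0.45] 0.377 rows 5.4
```

Run:
```python
from h import *
for n in("top","scene"):
    d,f=cam(n); C=cloud(d,f); z=C[...,2]
    for nm,(x,y),h in(("cut",(570,-365),.032),("pot",(444,-365),.040)):
        r=np.hypot(C[...,0]*1000-x,C[...,1]*1000-y)
        m=(r<50)&(z>h-.008)&(z<h+.012)
        c=cv2.findNonZero(m.astype(np.uint8))[:,0]
        w=np.array([ray(d,f,u,v,h)[:2] for u,v in c],np.float32)*1000
        print(n,nm,m.sum(),[np.round(q,1) for q in cv2.minEnclosingCircle(w)],[np.round(q,1) for q in cv2.minAreaRect(w)[:2]])
    r=C[...,:2]*1000-[520.5,-154.3]; H=cv2.cvtColor(d["pixels"],cv2.COLOR_RGB2HSV)
    m=(np.hypot(r[...,0],r[...,1])<60)&(abs(z-.015)<.02)&(H[...,0]>55)&(H[...,0]<90)&(H[...,1]>90)
    save("ribchk_%s.png"%n,cv2.resize(d["pixels"][170:250,350:460] if n=="top" else d["pixels"][200:330,320:480],None,fx=5 if n=="top" else 4,fy=5 if n=="top" else 4))
```

```text
Traceback (most recent call last):
TypeError: 'NoneType' object is not subscriptable
```

Run:
```python
from h import *
d,f=cam("scene"); C=cloud(d,f); z=C[...,2]
for nm,(x,y),h in(("cut",(570,-365),.032),("pot",(444,-365),.040)):
    r=np.hypot(C[...,0]*1000-x,C[...,1]*1000-y)
    m=(r<50)&(z>h-.008)&(z<h+.012)
    P=C[m][:,:2]*1000; print(nm,m.sum(),P.min(0).round(1),P.max(0).round(1))
    w=np.array([ray(d,f,u,v,h)[:2] for v,u in np.argwhere(m)],np.float32)*1000
    print([np.round(q,1) for q in cv2.minEnclosingCircle(w)])
save("ribchk_scene.png",cv2.resize(d["pixels"][200:380,320:500],None,fx=3,fy=3))
```

```text
cut 133 [ 538.3 -395.5] [ 594.1 -341.3]
[array([ 565.6, -368.8]), np.float64(28.5)]
pot 199 [ 407.1 -402.7] [ 475.5 -334.8]
[array([ 440.8, -368.9]), np.float64(34.2)]
```

View pics/ribchk_scene.png

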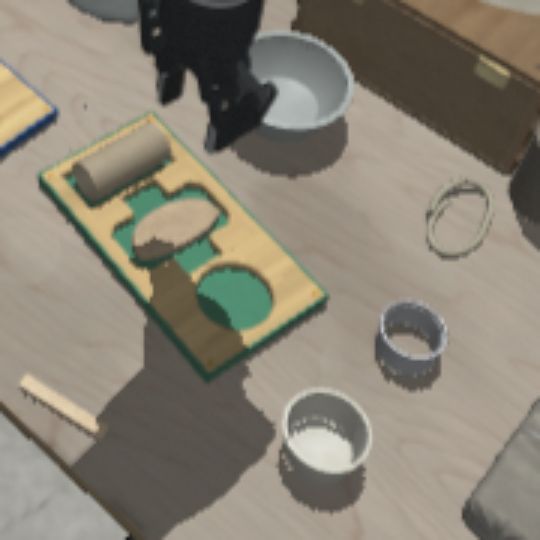

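The rib lies in its pocket. The cutter (bead up) and pot are upright. Averaging both cameras gives the cutter at (568,-367) and the pot at (442.5,-367).

```bash
python3 -m jog '[[-8.5,-19.8,0,0.37],[-8.5,-19.8,0,0.37],[-8.5,-19.8,0,0.37],[-8.5,-19.8,0,0.37],[-8.5,-19.8,0,0.37],[-8.5,-19.8,0,0.37],[-8.5,-19.8,0,0.37],[-8.5,-19.8,0,0.37],[-8.5,-19.8,0,0.37]]' -1 30; python3 plan.py 568 -367 9 57.4
```

```text
t: 18.58
eef_pos: [0.5629, -0.3622, 0.1458]
tool_rot: [-0.001, 0.279, 0.96, 0.001]
contact_force: [0.1, 0.5, -0.6]
gripper_width: 0.998
grasp_force: 0.0
t 18.6 at [ 562.9 -362.2  145.8] yaw 57.6 grip [84.8  0. ] q7 1.63
[-0.72, -0.15, 13.68] 0.003 rows 3.3
```

```bash
python3 -m jog '[[-0.7,-0.1,4,0],[-0.7,-0.1,8,0],[-0.7,-0.1,11,0],[-0.7,-0.1,13,0],[-0.7,-0.1,13.6,0],[-0.7,-0.1,13.6,0],[-0.7,-0.1,13.6,0]]'
python3 -m jog '[[0,0,0,0],[0,0,0,0],[0,0,0,0],[0,0,0,0],[0,0,0,0],[0,0,0,0],[0,0,0,0],[0,0,0,0]]' 1 30
python3 plan.py 503.3 -239.6 110 57.4 503.3 -239.6 15 57.4
```

```text
t: 19.17
eef_pos: [0.5693, -0.3684, 0.0118]
tool_rot: [0.0, 0.279, 0.96, 0.0]
contact_force: [1.0, -0.6, -0.2]
gripper_width: 1.0
grasp_force: 0.0
t: 19.83
eef_pos: [0.5695, -0.3697, 0.013]
tool_rot: [0.001, 0.28, 0.96, -0.0]
contact_force: [-1.5, 1.8, 8.7]
gripper_width: 0.603
grasp_force: 29.8
t 19.8 at [ 569.5 -369.7   13. ] yaw 57.5 grip [51.3 29.8] q7 1.67
[12.56, 7.41, -9.72] 0.001 rows 4.2
[12.58, 7.41, -0.22] 0.001 rows 3.5
```

```bash
python3 -m jog '[[0,0,-3,0],[0,0,-6,0],[0,0,-9.7,0],[12.6,7.4,-9.7,0],[12.6,7.4,-9.7,0],[12.6,7.4,-9.7,0],[12.6,7.4,-9.7,0],[12.6,7.4,-9.7,0],[12.6,7.4,-9.7,0],[12.6,7.4,-9.7,0]]'
python3 plan.py 503.3 -239.6 19 57.4
python3 - <<'E'
from h import *
d,f=cam("scene"); save("scene6.png",cv2.resize(d["pixels"][180:340,320:500],None,fx=4,fy=4,interpolation=2)[:600,:720])
E
```

```text
t: 20.67
eef_pos: [0.5029, -0.2401, 0.1087]
tool_rot: [0.001, 0.28, 0.96, -0.0]
contact_force: [0.3, -0.5, -0.1]
gripper_width: 0.604
grasp_force: 31.4
t 20.7 at [ 502.9 -240.1  108.7] yaw 57.4 grip [51.3 31.4] q7 1.49
[0.02, 0.06, 8.97] 0.001 rows 2.2
```

View pics/scene6.png

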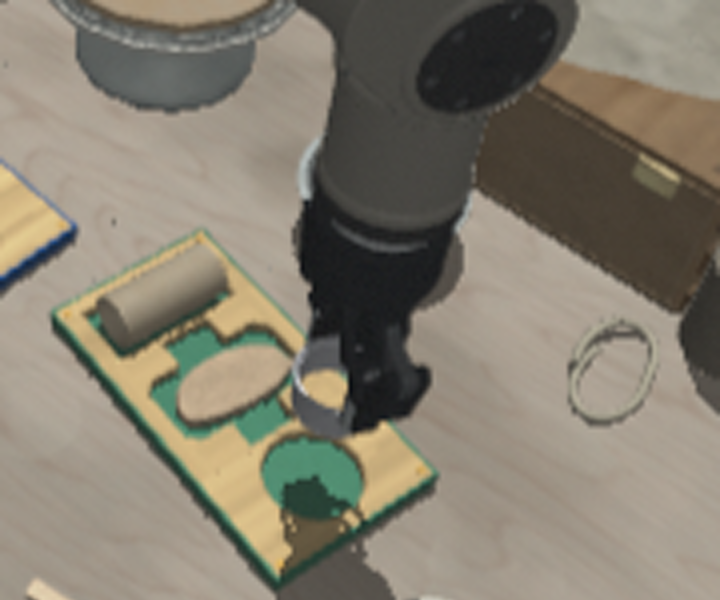

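The cutter is held level, rim up. The rib is flat in its pocket. Lowering.

```bash
python3 -m jog '[[0,0.05,3,0],[0,0.05,6,0],[0,0.05,7.5,0],[0,0.05,8.3,0],[0,0.05,8.8,0],[0,0.05,9,0],[0,0.05,9,0],[0,0.05,9,0]]'
python3 plan.py 503.3 -239.6 18 57.4
```

```text
t: 21.38
eef_pos: [0.5033, -0.2396, 0.0187]
tool_rot: [0.001, 0.28, 0.96, -0.0]
contact_force: [0.6, 0.4, -1.2]
gripper_width: 0.6
grasp_force: 31.5
t 21.4 at [ 503.3 -239.6   18.7] yaw 57.4 grip [51.  31.5] q7 1.53
[-0.0, -0.0, 0.07] 0.0 rows 0.0
```

```bash
python3 -m jog '[[0,0,0.1,0],[0,0,0.1,0],[0,0,0.1,0]]'
python3 -m jog '[[0,0,0.1,0],[0,0,0.1,0],[0,0,0.1,0],[0,0,0.1,0],[0,0,0.1,0],[0,0,0.1,0],[0,0,-1,0],[0,0,-3,0],[0,0,-6,0],[0,0,-10,0],[0,0,-13,0],[0,0,-13,0]]' -0.6
python3 plan.py 442.5 -367 150 57.4 442.5 -367 13 57.4
```

```text
t: 21.63
eef_pos: [0.5034, -0.2394, 0.018]
tool_rot: [0.001, 0.28, 0.96, -0.0]
contact_force: [-0.6, -0.0, 5.3]
gripper_width: 0.6
grasp_force: 31.8
t: 22.63
eef_pos: [0.5059, -0.2406, 0.1537]
tool_rot: [0.006, 0.28, 0.96, -0.0]
contact_force: [0.9, -0.2, 0.3]
gripper_width: 0.8
grasp_force: 0.0
t 22.6 at [ 505.9 -240.6  153.7] yaw 57.4 grip [68.  0.] q7 1.47
[-1.46, -14.07, 0.35] 0.0 rows 3.4
[-1.31, -14.11, 14.05] 0.0 rows 4.8
```

```bash
python3 -m jog '[[-1.4,-14,0.4,1.08],[-1.4,-14,0.4,1.08],[-1.4,-14,0.4,1.08],[-1.4,-14,0.4,1.08],[-1.4,-14,0.4,1.08],[-1.4,-14,0.4,1.08],[-1.4,-14,0.4,1.08],[-1.4,-14,0.4,1.08],[-1.4,-14,0.4,1.08],[-1.4,-14,0.4,1.08],[-1.4,-14,0.4,1.08]]' -1 25
python3 plan.py 442.5 -367 13 -4.5
```

```text
t: 23.55
eef_pos: [0.4388, -0.364, 0.1429]
tool_rot: [-0.0, 0.733, 0.68, -0.0]
contact_force: [-0.5, -1.1, 0.4]
gripper_width: 0.999
grasp_force: 0.0
t 23.6 at [ 438.8 -364.   142.9] yaw -4.3 grip [84.9  0. ] q7 0.81
[-0.27, 0.39, 12.99] 0.004 rows 3.1
```

```bash
python3 -m jog '[[-0.2,0.35,4,0],[-0.2,0.35,8,0],[-0.2,0.35,11,0],[-0.2,0.35,12.5,0],[-0.2,0.35,12.9,0],[-0.2,0.35,12.9,0],[-0.2,0.35,12.9,0]]'
python3 -m jog '[[0,0,0,0],[0,0,0,0],[0,0,0,0],[0,0,0,0],[0,0,0,0],[0,0,0,0],[0,0,0,0],[0,0,0,0]]' 1 25
python3 plan.py 468 66.5 130 -4.5 468 66.5 19 -4.5
```

```text
t: 24.13
eef_pos: [0.4426, -0.3672, 0.0147]
tool_rot: [0.001, 0.734, 0.68, 0.0]
contact_force: [-0.0, -1.4, 0.7]
gripper_width: 0.995
grasp_force: 0.0
t: 24.8
eef_pos: [0.4433, -0.3673, 0.0158]
tool_rot: [0.001, 0.734, 0.679, 0.001]
contact_force: [-0.7, 0.8, 7.6]
gripper_width: 0.765
grasp_force: 25.9
t 24.8 at [ 443.3 -367.3   15.8] yaw -4.4 grip [65.1 25.9] q7 0.92
[43.43, -0.83, -11.47] 0.002 rows 10.8
[43.44, -0.86, -0.37] 0.002 rows 10.4
```

```bash
python3 -m jog '[[0,0,-3,0],[0,0,-7,0],[0,0,-11.4,0],[43.4,-0.8,-11.4,0],[43.4,-0.8,-11.4,0],[43.4,-0.8,-11.4,0],[43.4,-0.8,-11.4,0],[43.4,-0.8,-11.4,0],[43.4,-0.8,-11.4,0],[43.4,-0.8,-11.4,0],[43.4,-0.8,-11.4,0],[43.4,-0.8,-11.4,0],[43.4,-0.8,-11.4,0],[43.4,-0.8,-11.4,0],[43.4,-0.8,-11.4,0],[43.4,-0.8,-11.4,0],[43.4,-0.8,-11.4,0]]'
python3 plan.py 468 66.5 21 -4.5
python3 - <<'E'
from h import *
d,f=cam("scene"); save("scene7.png",cv2.resize(d["pixels"][130:330,220:460],None,fx=3,fy=3,interpolation=2))
E
```

```text
t: 26.22
eef_pos: [0.4677, 0.0659, 0.1283]
tool_rot: [0.0, 0.734, 0.679, 0.0]
contact_force: [0.2, 0.3, 0.1]
gripper_width: 0.767
grasp_force: 28.1
t 26.2 at [467.7  65.9 128.3] yaw -4.5 grip [65.2 28.1] q7 -0.11
[0.06, 0.02, 10.73] 0.001 rows 2.6
```

View pics/scene7.png

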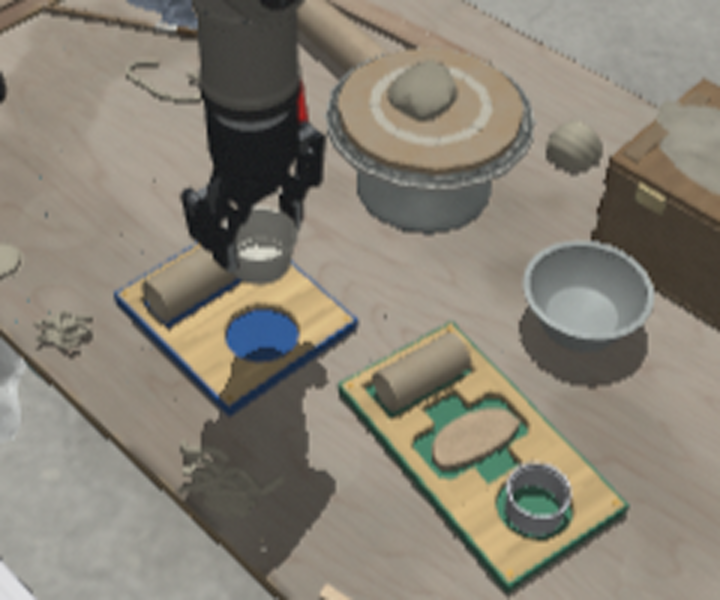

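The pot is held level above its well, and the cutter sits in its own. Lowering the pot to ~20.5 mm.

```bash
python3 -m jog '[[0,0.03,4,0],[0,0.03,7,0],[0,0.03,9,0],[0,0.03,10,0],[0,0.03,10.5,0],[0,0.03,10.8,0],[0,0.03,10.8,0],[0,0.03,10.8,0]]'
python3 -m jog '[[0,0,0,0],[0,0,0,0],[0,0,0,0],[0,0,0,0],[0,0,0,0],[0,0,-1,0],[0,0,-3,0],[0,0,-6,0],[0,0,-10,0],[0,0,-14,0],[0,0,-17,0],[0,0,-17,0]]' -1
python3 plan.py 300 400 200 -4.5 468 400 200 -4.5
```

```text
t: 26.93
eef_pos: [0.4689, 0.0663, 0.021]
tool_rot: [0.0, 0.734, 0.679, 0.001]
contact_force: [0.3, -0.6, -0.0]
gripper_width: 0.764
grasp_force: 28.2
t: 27.93
eef_pos: [0.4714, 0.0671, 0.1959]
tool_rot: [0.002, 0.734, 0.679, 0.005]
contact_force: [0.7, 0.1, -0.3]
gripper_width: 1.002
grasp_force: 0.0
t 27.9 at [471.4  67.1 195.9] yaw -4.5 grip [85.2  0. ] q7 -0.18
[31.85, -19.68, -0.42] 0.001 rows 9.0
[33.16, -2.93, -0.27] 0.001 rows 8.0
```

Move the arm left out of view and check everything.

```bash
python3 -m jog '[[33,-3,-2,0],[33,-3,-2,0],[33,-3,-2,0],[33,-3,-2,0],[33,-3,-2,0],[33,-3,-2,0],[33,-3,-2,0],[33,-3,-2,0],[33,-3,-2,0],[33,-3,-2,0],[33,-3,-2,0],[33,-3,-2,0],[33,-3,-2,0]]'
python3 - <<'E'
from h import *
d,f=cam("top"); p=d["pixels"]; C=cloud(d,f); z=C[...,2]; H=cv2.cvtColor(p,cv2.COLOR_RGB2HSV)
def fr(o,yaw):
    a=np.radians(yaw); r=C[...,:2]*1000-o; return r@[np.cos(a),np.sin(a)], r@[-np.sin(a),np.cos(a)]
def rep(n,o,yaw,cx,cy,hw,hh,z0,z1,zz,extra=True):
    x,y=fr(o,yaw); m=(abs(x-cx)<hw)&(abs(y-cy)<hh)&(z>z0)&(z<z1)&extra
    R=rect(d,f,m,zz); a=np.radians(yaw); r=np.array(R[:2])-o
    print(n,"local",(r@[np.cos(a),np.sin(a)]).round(1),(r@[-np.sin(a),np.cos(a)]).round(1),R,"z",np.percentile(z[m],[50,95]).round(4))
B=((471.4,109.7),-4.5); G=((518.5,-163.5),-11.3)
rep("long 0,45",*B,0,45,80,30,.026,.07,.028)
rep("pot 0,-43",*B,0,-43,50,45,.03,.07,.045)
rep("short 0,86.5",*G,0,86.5,60,28,.024,.07,.025)
rep("rib 0,9.5",*G,0,9.5,56,36,0,.03,.0145,(H[...,0]<30))
rep("cut 0,-77.5",*G,0,-77.5,45,45,.024,.07,.037)
m=np.zeros(z.shape,bool); m[128:176,374:424]=1; print("bowl",rect(d,f,m&(z>.012),.05))
save("final.png",cv2.resize(p[125:260,270:470],None,fx=4,fy=4,interpolation=2))
E
python3 plan.py
```

```text
t: 29.02
eef_pos: [0.4639, 0.3963, 0.21]
tool_rot: [0.0, 0.735, 0.678, -0.0]
contact_force: [-0.1, -0.2, 0.0]
gripper_width: 0.997
grasp_force: 0.0
long 0,45 local -2.4 44.7 (472.5, 154.5, 117.0, 45.9, -5.0) z [0.0481 0.0535]
pot 0,-43 local 4.9 -43.0 (472.9, 66.4, 66.1, 64.2, 45.4) z [0.0446 0.0484]
short 0,86.5 local 2.2 85.6 (537.4, -80.0, 87.2, 40.0, -11.4) z [0.0428 0.0478]
rib 0,9.5 local 0.4 9.5 (520.7, -154.3, 85.8, 41.6, -14.8) z [0.015  0.0183]
cut 0,-77.5 local 0.0 -74.2 (504.0, -236.3, 53.1, 51.2, -45.5) z [0.0357 0.0392]
bowl (706.7, -138.4, 122.3, 121.1, 44.5)
t 29.1 at [463.8 396.5 210. ] yaw -4.5 grip [85.4  0. ] q7 -0.69
```

View pics/final.png

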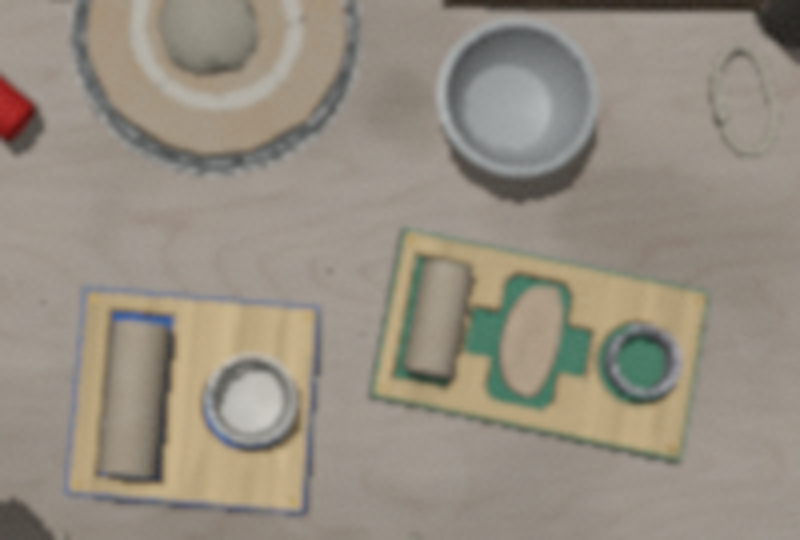

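All five pieces lie in their cut-outs: offsets are 5 mm or less, the heights match, and the bowl hasn't moved. Handing in.

```bash
python3 -c "
from station import bot; print(bot.hand_in())"
```

```text
the job is handed in; nothing more can be done
None
```

Both sets are made up and the job is handed in: before hand-in the camera showed all five pieces seated within about 5 mm of their cut-out centres, with the slip bowl unmoved; hand-in gave no verdict.

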